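# Stow padlocks and lock plugs in the van's slide-out tray

## Robot

A 6-joint arm with a two-finger parallel gripper is mounted at the origin on the work surface. World frame = base frame: x ahead of the robot, y to its left, z up, the work surface at z = 0. Lengths are in mm, angles in rad, forces in N, time in s.
With the tool pointing down it reaches from about 375 to 750 mm from the base axis. Payload 9 kg.
Tool frame: the origin (TCP) lies at the very end of the fingers, on their centre line; the grasp point (between the pads) lies robot.grip_depth behind it (robot.grip_depth is the distance from the TCP to the grasp point, in mm); y points along the fingers, z is the direction in which the jaws open and shut, and the axes are right-handed (so a half turn about y gives the same grasp; the last joint's range is limited). The gripper opens to 85 mm and grips with 20 to 120 N. Pads are 22 mm wide; open, the fingers measure 114 mm over their backs; the gripper's body (76 mm by 85 mm) begins 54 mm behind the grasp point. The pads swing forward as they close: fully open they stand 13 mm farther back than shut.
Start: joints at [0.976, 0.104, 0.097, 1.564, 0, 1.353], TCP at [220.775, 557.938, 231.331] pointing down, gripper open.
Joint ranges: [-2.99, 2.99], [-0.84, 1.86], [-1.1, 1.16], [-1.84, 2.11], [-1.51, 1.56], [-3.14, 3.14]. Speed limits (rad/s): [2.22, 2.22, 2.57, 3.14, 3.14, 3.14].

## Interface

Orientations are given as a rotation vector (axis times angle).
In Python, from station import robot, monitor, capture, get_calibration, cut_out gives the robot as it stands. Calls block until the motion is done:
- robot.move_ptp(position, orientation): joint-space move of the TCP to a pose.
- robot.move_l(position, ori=None, feed=150): straight line of the TCP; ori=None keeps the orientation; feed is the mean speed in mm/s.
- robot.goto_joints(angles): joint-space move.
- robot.gripper_open() and robot.close_gripper(squeeze=None): open the fingers fully, or close them until they stop; squeeze is the grip in N (None keeps the last).
- robot.wait(seconds).
- robot.solve_ik(position, orientation): joint angles nearest the present ones, or None.
- monitor.state(): the state.
- capture(name): name is "side" or "top"; returns the picture (420x560x3 uint8, blue, green, red); there is no depth.
- get_calibration(name): a dict with "mtx" (3x3 intrinsics, pixels), "k1" (the pictures are not rectified: a ray, as slopes to the right and down, at radius r is drawn at 1 + k1 r^2 times it, then the intrinsics apply), "extrinsics" (4x4, takes a point from camera to world coordinates). Camera axes: x right, y down, z forward; pixel columns grow to the right and rows downward; lengths in mm; the calibration is good to about 2 mm. A picture is of the moment at which its call begins. get_calibration takes no time and is no camera call.
A pose or a line that the arm cannot do raises robot.IKError and nothing moves.
- robot.sign_off(): hands the job in, once; it reports no verdict.
Trained networks look in the newest picture that a camera, given by its name, has taken for a name from the list of things; names that differ only in an ending like _2 or _b are one class to them, and where a whole thing is asked for, a point or a joint stands for the part that bears it (a point fixed in the world has none). Each returns a list of dicts, best first, with "conf" (0 to 1); they miss things now and then, are a little off and sometimes report something else, mostly with a low value. They report only what shows in the picture. A call takes as long as a camera call.
- cut_out(thing, camera): "region" (420x560 bool, what is visible of it) and "extent" ([left, top, right, bottom] in pixels, round what is visible of it).
The state is a dict: "clock": time; "q": joint angles; "joint_vel": joint speeds; "tau": joint torques, N m; "eef_pos": TCP position; "orientation": TCP orientation; "ft_force": force on the tool from outside, world axes, zero at the start; "wrist_torque": the same for the moment, N m; "opening": finger opening in mm.
Only numpy, scipy, OpenCV 4.12 (cv2) and the standard library are available. Lean on these libraries where they do the work, as an engineer would, in place of code of your own. Each camera call takes 0.05 s, during which the arm holds its last target. There are 200 camera calls.

## Task

Clear the bench before the van drives off: pull the cabinet's slide-out tray out until it locks, put every padlock on the bench into its large bay, tip all the brass plugs from the steel cup into its narrow bin, and stand the empty cup upright on the bench. Then press the release tab and push the tray fully home with everything in it. Leave the other things on the bench where they are.

Things in the scene. Friction and masses are not known exactly. Their poses are not given: they have to be found in the camera images.
- cabinet: low grey steel cabinet fixed to the bench, 350 mm wide, 270 deep, 110 high, turned somewhat towards the robot. Origin at bench level under the middle of its front edge; x points into the cabinet, y to the left as seen from its front (the robot's side), z up. The slide-out tray fills its front: grey front panel 346 mm wide, 12 thick, from 26 to 98 mm above the bench, its outer face at x = -12 mm when home.
- tray (a joint): how far the tray is pulled out along the cabinet's -x, in m; 0 fully home, up to 0.03 ajar at the start. Telescopic slides, about 3 N of friction; it stays where it is left. A few N more from 0.16 on, where the tab dips by itself; at 0.20 the spring catch snaps in and the tray stays between 0.199 and 0.204 (end stop) until the release tab is pressed.
- tray_handle (a point): middle of the tray's bar handle: a level dark steel bar 12 mm thick and 124 mm long (cabinet's y), its axis 75 mm above the bench and 45 mm in front of the panel's outer face (39 mm free between). Moves with the tray, axes as the cabinet's.
- tab_top (a point): middle of the top of the release tab: flat ribbed steel tab, 34 mm deep and 40 wide, sticking out of the front panel near its left end, 70 mm above the bench, 28 mm below the panel's top. This point is 18 mm in front of the panel's outer face. Hold it down while the tray is pushed in (against panel or tab), for the first 30 mm at least. Moves with the tray, axes as the cabinet's.
- release (a joint): how far the release tab is pressed down, in m: 0 up, 0.009 fully down. Spring, about 2 N at first and 6 N fully down; the catch is free from 0.007. The tab springs up when let go. Tray beyond 0.197 with the tab up (below 0.002) means locked.
- bay_floor (a point): floor of the tray's large bay, to the right, at the middle of its front edge (inside of the panel): inside 194 mm (from here along the cabinet's x) by 186 mm (y), floor 42 mm above the bench, walls 44 mm high and 4 thick, the front panel rises 56 mm above the floor. Moves with the tray, axes as the cabinet's. Reached from above only when the tray is out.
- bin_floor (a point): floor of the tray's narrow bin, left of the bay, at the middle of its front edge: inside 194 mm (from here along x) by 106 mm (y), floor and walls as for the bay. Moves with the tray; axes as the cabinet's.
- cup: round straight-sided steel cup standing on the bench, 65 mm high, 62 mm across, wall 3.5 mm thick, floor 5 mm, 0.10 to 0.16 kg empty. Origin at the centre of its underside, z to its mouth. It holds the plugs.
- padlock1: laminated steel padlock lying flat on the bench (2 to 4 of them are there, in any place and turn): body 34 mm (x) by 40 mm (y), 20 mm thick (z), shackle to +x reaching 44 mm from the origin, 0.15 to 0.23 kg. Origin at the middle of the body's underside as it lies.
- padlock2: laminated steel padlock lying flat on the bench (2 to 4 of them are there, in any place and turn): body 34 mm (x) by 40 mm (y), 20 mm thick (z), shackle to +x reaching 44 mm from the origin, 0.15 to 0.23 kg. Origin at the middle of the body's underside as it lies.
- padlock3: laminated steel padlock lying flat on the bench (2 to 4 of them are there, in any place and turn): body 34 mm (x) by 40 mm (y), 20 mm thick (z), shackle to +x reaching 44 mm from the origin, 0.15 to 0.23 kg. Origin at the middle of the body's underside as it lies.
- padlock4: laminated steel padlock lying flat on the bench (2 to 4 of them are there, in any place and turn): body 34 mm (x) by 40 mm (y), 20 mm thick (z), shackle to +x reaching 44 mm from the origin, 0.15 to 0.23 kg. Origin at the middle of the body's underside as it lies.
- plug1: solid brass lock plug, a cylinder 12 mm thick and 20 mm long (its own z), 19 g, in the cup at the start (4 to 7 of them are there). Origin at its centre.
- plug2: solid brass lock plug, a cylinder 12 mm thick and 20 mm long (its own z), 19 g, in the cup at the start (4 to 7 of them are there). Origin at its centre.
- plug3: solid brass lock plug, a cylinder 12 mm thick and 20 mm long (its own z), 19 g, in the cup at the start (4 to 7 of them are there). Origin at its centre.
- plug4: solid brass lock plug, a cylinder 12 mm thick and 20 mm long (its own z), 19 g, in the cup at the start (4 to 7 of them are there). Origin at its centre.
- plug5: solid brass lock plug, a cylinder 12 mm thick and 20 mm long (its own z), 19 g, in the cup at the start (4 to 7 of them are there). Origin at its centre.
- plug6: solid brass lock plug, a cylinder 12 mm thick and 20 mm long (its own z), 19 g, in the cup at the start (4 to 7 of them are there). Origin at its centre.
- plug7: solid brass lock plug, a cylinder 12 mm thick and 20 mm long (its own z), 19 g, in the cup at the start (4 to 7 of them are there). Origin at its centre.
- tape_roll: bystander: roll of black tape lying flat, 64 mm across, 24 mm high; origin at its underside.
- screwdriver: bystander: screwdriver lying on the bench; origin at its underside.
- brush: bystander: swarf brush lying on the bench; origin at its underside.
- oil_can: bystander: upright spray can, 52 mm across, 140 mm high; origin at its underside.
- door_knob: bystander: brass door knob standing on its rose, 60 mm across, 62 mm high; origin at its underside.

How it is judged:
By the outcome, as a careful person would: the job done as asked, in the order asked, and still so for the second after the job is handed in, with the robot touching nothing.
Of padlock1, padlock2, padlock3, padlock4 only 2 to 4 are there at a start; the rules pass over those that are not, and their reading is None.
Of plug1, plug2, plug3, plug4, plug5, plug6, plug7 only 4 to 7 are there at a start; the rules pass over those that are not, and their reading is None.
At some moment in a run one of padlock1, padlock2, padlock3, padlock4 may be knocked a few centimetres aside while the robot is not near it.
It also fails if it takes over 210 s, if anything falls off the work surface, if the arm or the gripper's body presses on something with over 40 N, if the wrist force passes 120 N, or if a joint passes its speed limit or range.

## Working session

There is one attempt and no reset: what is moved stays moved. The work goes in short steps, each a Python script; the robot and the scene stay as the last script left them, time stands still between calls to the robot, and variables do not carry over. Pictures are saved under pics/ and viewed, on a budget of 14 in all, crops included, one or two more only if the job needs it, and the job is handed in when it is done.

```bash
ls; mkdir -p pics; python3 - <<'E'
from station import robot, monitor, capture, get_calibration, cut_out
import cv2,numpy as np
for n in("side","top"):
    cv2.imwrite(f"pics/a_{n}.png",capture(n)); c=get_calibration(n); print(n,np.round(c["mtx"],1).tolist(),c["k1"],np.round(c["extrinsics"],3).tolist())
    for t in["cabinet","tray","tab_top","tray_handle","cup","padlock1","plug1","tape_roll","screwdriver","brush","oil_can","door_knob"]:
        print(t,[(round(d["conf"],2),[int(v) for v in d["extent"]]) for d in cut_out(t,n)])
print(robot.grip_depth,{k:np.round(v,3) for k,v in monitor.state().items()})
E
```

```text
pics
side [[471.4, 0.0, 276.1], [0.0, 471.4, 206.1], [0.0, 0.0, 1.0]] 0.053887498575663176 [[0.993, -0.072, 0.09, 428.022], [-0.115, -0.695, 0.709, -786.426], [0.011, -0.715, -0.699, 878.014], [0.0, 0.0, 0.0, 1.0]]
cabinet [(0.65, [317, 239, 529, 420])]
tray [(0.59, [320, 243, 358, 414])]
tab_top [(0.5, [342, 257, 353, 273])]
tray_handle [(0.65, [319, 242, 363, 413])]
cup [(0.79, [220, 117, 240, 148]), (0.67, [276, 131, 288, 142])]
padlock1 [(0.81, [273, 182, 290, 202]), (0.67, [221, 196, 248, 211]), (0.48, [225, 159, 244, 176]), (0.48, [269, 131, 289, 145])]
plug1 []
tape_roll [(0.85, [264, 158, 286, 178]), (0.22, [273, 181, 289, 199])]
screwdriver [(0.66, [176, 158, 197, 200])]
brush [(0.88, [320, 133, 333, 174])]
oil_can [(0.79, [356, 153, 380, 205])]
door_knob [(0.78, [368, 202, 389, 229]), (0.54, [218, 115, 243, 150])]
top [[419.0, 0.0, 275.1], [0.0, 419.0, 213.3], [0.0, 0.0, 1.0]] -0.02262120713886076 [[0.003, -0.995, 0.102, 457.909], [-1.0, -0.004, -0.007, 52.393], [0.008, -0.102, -0.995, 1024.834], [0.0, 0.0, 0.0, 1.0]]
cabinet [(0.84, [342, 37, 530, 209])]
tray [(0.83, [345,
[... 420 characters left out ...]
h [(0.58, [127, 137, 204, 157])]
oil_can [(0.63, [348, 150, 495, 215]), (0.61, [235, 94, 264, 134])]
door_knob [(0.86, [273, 105, 296, 134]), (0.56, [235, 255, 255, 280]), (0.44, [177, 202, 204, 230])]
18.700000000000003 {'clock': np.float64(1.3), 'q': array([ 0.976,  0.104,  0.097,  1.564, -0.   ,  1.353]), 'joint_vel': array([ 0.001,  0.001, -0.001, -0.   , -0.   ,  0.   ]), 'tau': array([-1.0000e-03, -5.5676e+01,  5.0377e+01,  1.0000e-03, -0.0000e+00,
        0.0000e+00]), 'eef_pos': array([220.799, 557.94 , 231.332]), 'orientation': array([-1.55 ,  0.296, -0.296]), 'ft_force': array([ 0.987,  0.292, -0.03 ]), 'wrist_torque': array([ 0.002, -0.019,  0.011]), 'opening': np.float64(85.667)}
```

```bash
python3 - <<'E'
import cv2
a=cv2.imread("pics/a_top.png"); cv2.imwrite("pics/v1.png",cv2.resize(a,(800,600),interpolation=cv2.INTER_CUBIC))
a=cv2.imread("pics/a_side.png"); cv2.imwrite("pics/v2.png",cv2.resize(a,(800,600),interpolation=cv2.INTER_CUBIC))
E
```

```text
(no output)
```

View pics/v1.png

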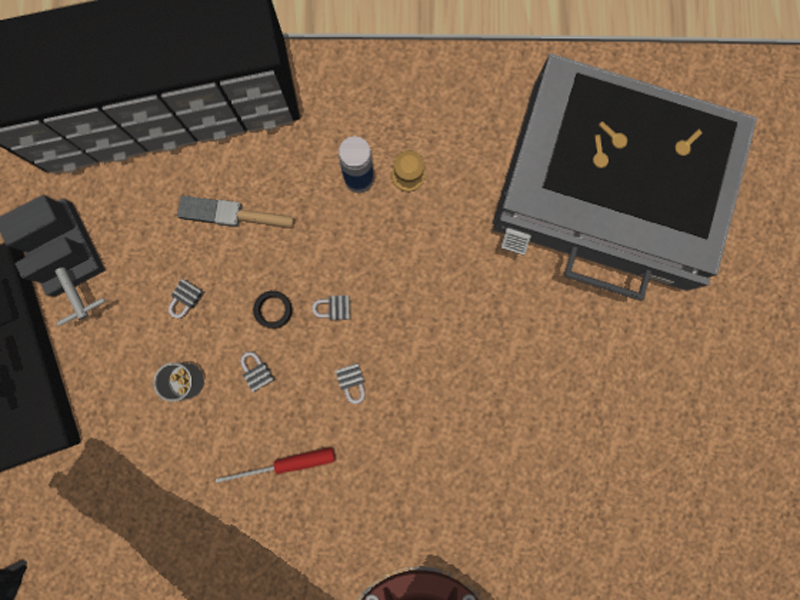

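View pics/v2.png

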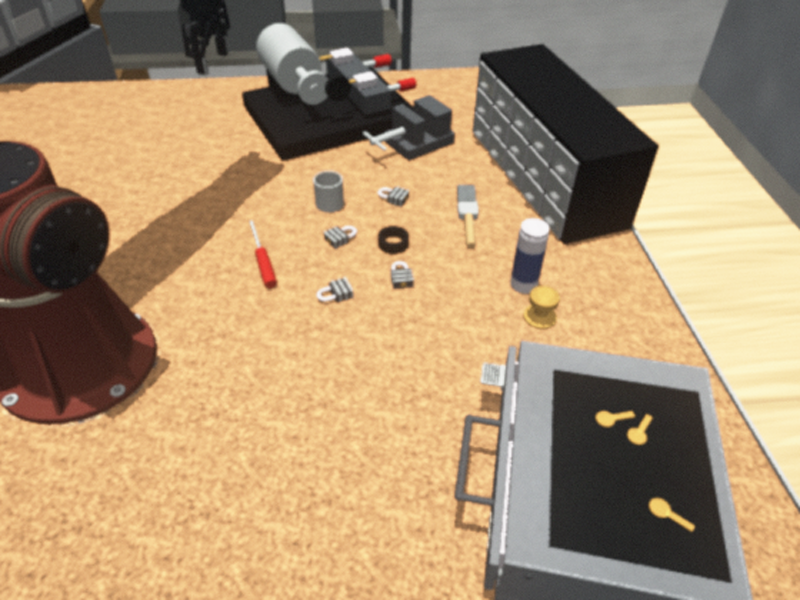

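The top view shows four padlocks, at about (186,298), (333,308), (258,372) and (350,382). The cup with its plugs is at (180,381). The cabinet is at the right with its handle at (608,275) and tab at (516,240). Next I'll write the helpers and fit the poses.

```bash
cat > h.py <<'E'
from station import robot, monitor, capture, get_calibration, cut_out
import cv2, numpy as np, json
from scipy.optimize import least_squares, minimize
from scipy.spatial.transform import Rotation as Rn
C={n:get_calibration(n) for n in("top","side")}
def proj(P,n="top"):
    c=C[n]; T=np.linalg.inv(c["extrinsics"]); p=np.atleast_2d(P)@T[:3,:3].T+T[:3,3]
    s=p[:,:2]/p[:,2:]; s=s*(1+c["k1"]*(s**2).sum(1,keepdims=True)); M=c["mtx"]
    return s*[M[0,0],M[1,1]]+M[:2,2]
def ray(uv,z,n="top"):
    c=C[n]; uv=np.atleast_2d(uv).astype(float); M=c["mtx"]
    d=(uv-M[:2,2])/[M[0,0],M[1,1]]; s=d.copy()
    for _ in range(8): s=d/(1+c["k1"]*(s**2).sum(1,keepdims=True))
    v=np.c_[s,np.ones(len(s))]@c["extrinsics"][:3,:3].T; o=c["extrinsics"][:3,3]
    return o+v*((z-o[2])/v[:,2:])
def regions(thing,n="top",conf=.3): return [d for d in cut_out(thing,n) if d["conf"]>conf]
def fillhull(poly_list):
    m=np.zeros((1680,2240),np.uint8)
    for p in poly_list: cv2.fillConvexPoly(m,cv2.convexHull((p*4).astype(np.int32)),1)
    return cv2.resize(m.astype(np.float32),(560,420),interpolation=cv2.INTER_AREA)
def box(x0,x1,y0,y1,z0,z1): return np.array([[x,y,z] for x in(x0,x1) for y in(y0,y1) for z in(z0,z1)],float)
def rz(P,a,t): c,s=np.cos(a),np.sin(a); P=np.atleast_2d(P); return np.c_[P[:,0]*c-P[:,1]*s+t[0],P[:,0]*s+P[:,1]*c+t[1],P[:,2]]
def lockmask(p):
    return fillhull([proj(rz(box(-17,17,-20,20,0,20),p[2],p)),proj(rz(np.r_[box(17,34,-14,14,6,14),box(34,44,-8,8,6,14)],p[2],p))])
def locks(z=0):
    """poses (x,y,yaw) of padlocks on the bench, from top picture"""
    out=[]
    for d in regions("padlock1"):
        m=cv2.morphologyEx(d["region"].astype(np.uint8),cv2.MORPH_CLOSE,np.ones((7,7),np.uint8))
        cs,_=cv2.findContours(m,0,2); cv2.drawContours(m,cs,-1,1,-1)
        v,u=np.nonzero(m); w=ray(np.c_[u,v],10)[:,:2]; mu=w.mean(0)
        best=None
        for a in np.arange(0,6.28,.26):
            p=[mu[0]-9*np.cos(a),mu[1]-9*np.sin(a),a]
            r=((lockmask(p)-m)**2).sum()
            if best is None or r<best[0]: best=(r,p)
        f=minimize(lambda p:((lockmask(p)-m)**2).sum(),best[1],method="Nelder-Mead",options=dict(initial_simplex=np.array(best[1])+np.array([[0,0,0],[4,0,0],[0,4,0],[0,0,.2]]),maxiter=60))
        out.append((d["conf"],f.fun/m.sum(),f.x,d["extent"]))
    return out
def down(a):  # tool down, jaws along world angle a
    z=np.array([np.cos(a),np.sin(a),0]); y=np.array([0,0,-1.]); return Rn.from_matrix(np.c_[np.cross(y,z),y,z]).as_rotvec()
def best_down(pos,a):
    q0=np.array(monitor.state()["q"]); c=[]
    for k in(0,np.pi):
        q=robot.solve_ik(list(pos),list(down(a+k)))
        if q is not None: c.append((abs(np.array(q)-q0).max(),down(a+k)))
    if not c: raise RuntimeError(f"no IK {pos} {a}")
    return list(min(c,key=lambda t:t[0])[1])
def st(): 
    s=monitor.state(); print("t%.1f pos %s F %s open %.1f"%(s["clock"],np.round(s["eef_pos"],1),np.round(s["ft_force"],1),s["opening"])); return s
def cabw(p): # cabinet point to world
    c=json.load(open("cab.json")); return rz(np.array(p,float),c[2],c[:2])[0]
E
cat > fitcab.py <<'E'
from h import *
for n in("top",): capture(n)
v1=np.array([[553,57],[755,118]])/1.42857
# cabinet + tray silhouette by corner start, then mask fit
mt=max(regions("cabinet"),key=lambda d:d["conf"])["region"]; mr=max(regions("tray"),key=lambda d:d["conf"])["region"]
M=(mt|mr).astype(np.float32)
def model(p,h):
    x,y,a,t=p; L=[box(0,270,-175,175,0,110),box(-12-t,0-t,-173,173,26,98)]
    L.append(box(-63-t,-51-t,-62,62,69,81)) if h else 0
    return fillhull([proj(rz(b,a,(x,y))) for b in L])
# corners: back-left, back-right, front-right, front-left of top
uv=np.array([[553,57],[755,118],[718,272],[508,212]])/1.42857
W=ray(uv,110)
a=np.arctan2(*(W[0]+W[1]-W[2]-W[3])[[1,0]]); 
f0=least_squares(lambda p:(proj(rz([[270,175,110],[270,-175,110],[0,-175,110],[0,175,110]],p[2],p))-uv).ravel(),[*((W[2]+W[3])/2)[:2],a])
print("corner fit",f0.x,np.abs(f0.fun).max())
x0=[*f0.x,15]
w=np.ones((420,560),np.float32); 
f=minimize(lambda p:((model(p,0)-M)**2).sum(),x0,method="Nelder-Mead",options=dict(initial_simplex=np.array(x0)+np.array([[0]*4,[5,0,0,0],[0,5,0,0],[0,0,.03,0],[0,0,0,8]])))
print("mask fit",f.x,f.fun,M.sum())
json.dump([*f.x],open("cab.json","w"))
im=capture("top")
def ov(p,col):
    x,y,a,t=p
    for P in([[0,-175,110],[0,175,110],[270,175,110],[270,-175,110]],[[-57-t,-62,75],[-57-t,62,75]],[[-12-t,-173,98],[-12-t,173,98]],[[-12-t-34,95,70],[-12-t,95,70],[-12-t,135,70],[-12-t-34,135,70]]):
        cv2.polylines(big,[(proj(rz(P,a,(x,y)))*4).astype(int)],True,col,1)
big=cv2.resize(im,None,fx=4,fy=4,interpolation=cv2.INTER_CUBIC); ov(f0.x.tolist()+[15],(0,255,0)); ov(f.x,(0,0,255))
cv2.imwrite("pics/v3.png",big[100:1000,1360:2160][:, :][:880:1][:600+280:1][280:880] if 0 else cv2.resize(big[100:900,1340:2160],(615,600)))
for l in locks(): print(l)
d=regions("cup")[0]; e=d["extent"]; print("cup",d["conf"],e)
E
python3 fitcab.py
```

```text
corner fit [ 6.49392514e+02 -2.98173872e+02 -2.87967888e-01] 2.252091255260865
mask fit [ 6.52355579e+02 -2.94125900e+02 -3.01880580e-01  5.51993500e+00] 705.94140625 21402.0
(0.81, np.float64(0.05060546875), array([577.81256813, 395.94198029,   2.61647018]), [114.6, 195.5, 142.5, 220.8])
(0.8, np.float64(0.06497043918918918), array([438.53357696, 114.95708567,   3.45717245]), [234.5, 251.7, 255.6, 280.9])
(0.78, np.float64(0.0851924386920981), array([438.70392209, 269.58563677,   0.56980824]), [167.1, 247.7, 195.1, 274.7])
cup 0.9 [105.3, 254.2, 141.2, 283.8]
```

View pics/v3.png

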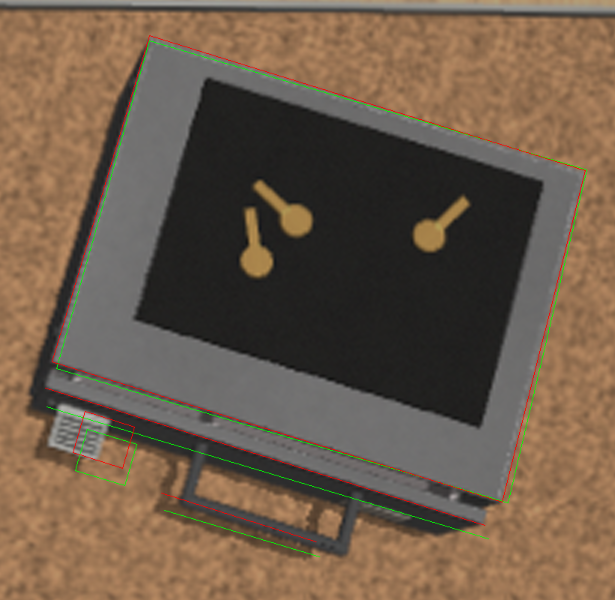

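The red mask fit matches the cabinet. The tray is about 5 mm ajar. The handle is offset to the right, centred near crop (265,523), and the tab is at crop (79,430).

```bash
python3 - <<'E'
from h import *
c=json.load(open("cab.json"))
def tocab(w): d=np.array(w)[:2]-c[:2]; a=c[2]; return [d[0]*np.cos(a)+d[1]*np.sin(a),-d[0]*np.sin(a)+d[1]*np.cos(a)]
f=lambda x,y:[x/3+335,y/3+25]
print("tab",[np.round(tocab(ray([f(*p)],70)[0]),1) for p in((79,430),(63,405),(109,418),(97,458),(50,446))])
print("handle ends",[np.round(tocab(ray([f(*p)],81)[0]),1) for p in((187,497),(345,550))])
# side view check
capture("side"); 
for n in("tray_handle","tab_top"):
  for d in regions(n,"side"): print(n,d["conf"],d["extent"])
# reach check
H=cabw([-57-c[3]+25,-20,60])
for t in(0,100,200,205):
  p=cabw([-57-t+25,-20,55]); 
  for k in(0,np.pi/2,np.pi,-np.pi/2):
    q=robot.solve_ik(list(p),list(down(c[2]+k))); print(t,np.round(p),k,None if q is None else np.round(q,2))
p=cabw([-12-18-200,130,60]); print(p,[robot.solve_ik(list(p),list(down(c[2]+k))) is not None for k in(0,np.pi/2,np.pi,-np.pi/2)])
E
```

```text
tab [array([-32.9, 135.7]), array([-17.7, 153. ]), array([-16.7, 116.1]), array([-49.8, 116.2]), array([-51.8, 153.6])]
handle ends [array([-60.7,  44. ]), array([-63.3, -82.6])]
tray_handle 0.72 [315.8, 244.3, 364.4, 415.0]
tab_top 0.7 [179.7, 159.1, 194.8, 201.2]
tab_top 0.58 [338.8, 254.9, 352.5, 273.6]
0 [ 616. -304.   55.] 0 [-0.65  0.41  0.12  1.29  0.    1.22]
0 [ 616. -304.   55.] 1.5707963267948966 [-0.65  0.41  0.12  1.29  0.   -0.35]
0 [ 616. -304.   55.] 3.141592653589793 [-0.65  0.41  0.12  1.29  0.   -1.92]
0 [ 616. -304.   55.] -1.5707963267948966 [-0.65  0.41  0.12  1.29  0.    2.8 ]
100 [ 520. -274.   55.] 0 [-0.71  0.11 -0.22  1.24  0.    1.17]
100 [ 520. -274.   55.] 1.5707963267948966 [-0.71  0.11 -0.22  1.24  0.   -0.4 ]
100 [ 520. -274.   55.] 3.141592653589793 [-0.71  0.11 -0.22  1.24  0.   -1.98]
100 [ 520. -274.   55.] -1.5707963267948966 [-0.71  0.11 -0.22  1.24  0.    2.74]
200 [ 425. -244.   55.] 0 [-0.79 -0.19 -0.51  1.25  0.    1.08]
200 [ 425. -244.   55.] 1.5707963267948966 [-0.79 -0.19 -0.51  1.25  0.   -0.49]
200 [ 425. -244.   55.] 3.141592653589793 [-0.79 -0.19 -0.51  1.25  0.   -2.06]
200 [ 425. -244.   55.] -1.5707963267948966 [-0.79 -0.19 -0.51  1.25  0.    2.65]
205 [ 420. -243.   55.] 0 [-0.79 -0.21 -0.53  1.25  0.    1.08]
205 [ 420. -243.   55.] 1.5707963267948966 [-0.79 -0.21 -0.53  1.25  0.   -0.49]
205 [ 420. -243.   55.] 3.141592653589793 [-0.79 -0.21 -0.53  1.25  0.   -2.06]
205 [ 420. -243.   55.] -1.5707963267948966 [-0.79 -0.21 -0.53  1.25  0.    2.65]
[ 471.40751208 -101.6218812    60.        ] [True, True, True, True]
```

```bash
python3 - <<'E'
from h import *
c=json.load(open("cab.json")); a=c[2]+np.pi/2
robot.close_gripper()
P=cabw([-36,-19,200]); o=best_down(P,a); robot.move_ptp(list(P),o); st()
robot.move_l(list(cabw([-36,-19,110])),feed=200); robot.move_l(list(cabw([-36,-19,58])),feed=60); st()
robot.move_l(list(cabw([-180,-19,58])),feed=120); st()
for x in(-205,-225,-232,-236,-239,-242,-245,-248):
    robot.move_l(list(cabw([x,-19,58])),feed=40); s=st()
    if np.linalg.norm(s["ft_force"][:2])>35: break
E
```

```text
t5.8 pos [ 612.7 -300.8  200.1] F [1.  1.2 0.9] open 0.0
t7.4 pos [ 612.6 -301.8   58.6] F [0.2 0.4 0.8] open -0.2
t8.8 pos [ 475.  -258.9   58. ] F [-0.5 -0.  -0.5] open 0.2
t9.6 pos [ 450.7 -251.2   58.1] F [ 0.2  0.9 -1. ] open -0.1
t10.2 pos [ 432.  -245.4   58.1] F [1.6 0.8 0.3] open 0.1
t10.5 pos [ 425.  -243.2   58. ] F [ 0.7 -0.1  0.3] open -0.4
t10.8 pos [ 421.3 -242.1   58. ] F [ 2.  -0.7  0. ] open -0.2
t11.0 pos [ 418.4 -241.2   58. ] F [ 1.3 -0.6  0.1] open 0.4
t11.3 pos [ 415.3 -240.2   57.9] F [-0.2 -0.1  0.7] open 0.2
t11.5 pos [ 414.3 -239.9   58.2] F [11.  -3.6 -6.1] open 0.0
t11.8 pos [ 414.2 -239.9   58.5] F [ 28.2  -7.3 -17.2] open 0.1
```

```bash
python3 - <<'E'
from h import *
robot.move_l(list(cabw([-232,-19,58])),feed=60); st()
robot.move_l(list(cabw([-232,-19,180])),feed=200)
# park towards locks, out of view
P=[350,150,330]; robot.move_ptp(P,best_down(P,0)); st()
im=capture("top"); cv2.imwrite("pics/v4.png",cv2.resize(im,(800,600)))
for l in locks(): print(l)
E
```

```text
t12.2 pos [ 424.8 -243.    57.8] F [ 0.9 -0.9 -0.6] open -0.2
t14.5 pos [350.3 149.5 329.3] F [ 0.6 -0.1  0.2] open -0.2
(0.65, np.float64(0.05646947487113402), array([438.19650835, 115.34141189,   3.44112737]), [236.4, 253.9, 254.7, 281.2])
(0.64, np.float64(0.08942030826558266), array([438.44520435, 269.97943597,   0.51307543]), [168.3, 246.5, 192.4, 275.2])
(0.58, np.float64(0.07934782608695652), array([555.25361466, 136.19899423,   1.62933573]), [218.6, 208.2, 244.7, 222.0])
(0.42, np.float64(1.6238307823129252), array([315.91343686, 152.99049571,   2.63591062]), [220.3, 313.2, 234.3, 328.0])
```

View pics/v4.png

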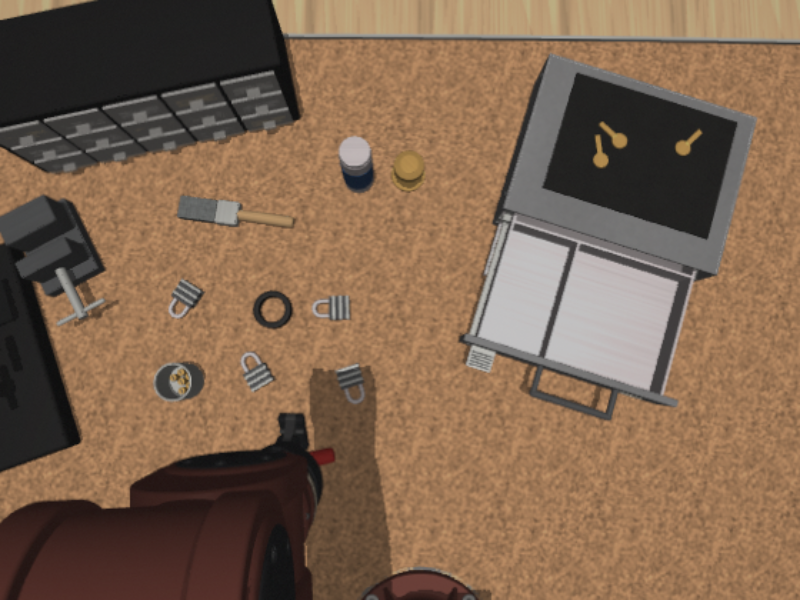

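The tray is out, and the end stop was felt. Both bays show; the divider runs from (575,243) to (548,357). Now the padlocks, farthest first.

```bash
cat > pp.py <<'E'
from h import *
T=201.; BY=-56.  # tray travel, bay middle y
c=json.load(open("cab.json"))
def pick_place(l,slot):
    x,y,yaw=l; dx,s=slot            # s=+1: body on left side, shackle to the right
    psi=c[2]-s*np.pi/2
    tgt=cabw([-T+dx,BY+s*60,0])
    for k in(0,np.pi):
        oa,ob=list(down(yaw+np.pi/2+k)),list(down(psi+np.pi/2+k))
        if robot.solve_ik([x,y,3],oa) is not None and robot.solve_ik([*tgt[:2],56],ob) is not None: break
    else: raise RuntimeError("ik")
    robot.gripper_open()
    robot.move_ptp([x,y,120],oa); robot.move_l([x,y,3],feed=130); robot.close_gripper(60); g=st()["opening"]
    robot.move_l([x,y,180],feed=200); st()
    if not 32<g<48: print("BAD GRIP"); return False
    robot.move_ptp([*tgt[:2],180],ob); robot.move_l([*tgt[:2],56],feed=140); robot.gripper_open()
    robot.move_l([*tgt[:2],190],feed=250); st(); return True
E
python3 - <<'E'
from pp import *
def tocab(w): d=np.array(w)[:2]-c[:2]; a=c[2]; return np.round([d[0]*np.cos(a)+d[1]*np.sin(a),-d[0]*np.sin(a)+d[1]*np.cos(a)],1)
for p in((577,243),(549,353)): print("divider",tocab(ray([np.array(p)/1.42857],86)[0]))
print("panel ends",[tocab(ray([np.array(p)/1.42857],98)[0]) for p in((464,337),(676,403))], "bay R rear",tocab(ray([np.array((693,268))/1.42857],86)[0]))
pick_place([577.8,395.9,2.62],(132,1))
im=capture("top"); cv2.imwrite("pics/v5.png",cv2.resize(im,(800,600)))
for l in locks(): print(l)
E
```

```text
divider [-11.5  43.7]
divider [-193.9   38.4]
panel ends [array([-211. ,  174.5]), array([-210.1, -168.3])] bay R rear [   6.2 -145.9]
t20.2 pos [578.3 396.2   3.9] F [-0.8  0.7  4.3] open 38.6
t21.2 pos [577.1 395.6 178.1] F [ 0.6  0.6 -2.5] open 38.7
t26.3 pos [ 587.6 -269.7  189.5] F [-0.9  0.2 -0.4] open 85.1
(0.85, np.float64(0.04720902612826603), array([438.31787161, 268.97448001,   0.56045756]), [168.6, 244.8, 193.6, 275.0])
(0.79, np.float64(0.03613997555012225), array([ 592.53416102, -282.43914964,    4.36881138]), [396.9, 191.2, 429.0, 211.5])
(0.71, np.float64(0.04416565111420613), array([556.06859434, 136.54750039,   1.69021208]), [220.3, 207.1, 243.5, 223.5])
(0.7, np.float64(0.4979051159274194), array([439.42513829, 111.85603536,   1.75503852]), [236.3, 252.1, 250.8, 275.1])
(0.36, np.float64(0.9584446446322068), array([ 564.89443432, -229.82043776,    1.3       ]), [321.6, 147.7, 470.1, 286.0])
```

View pics/v5.png

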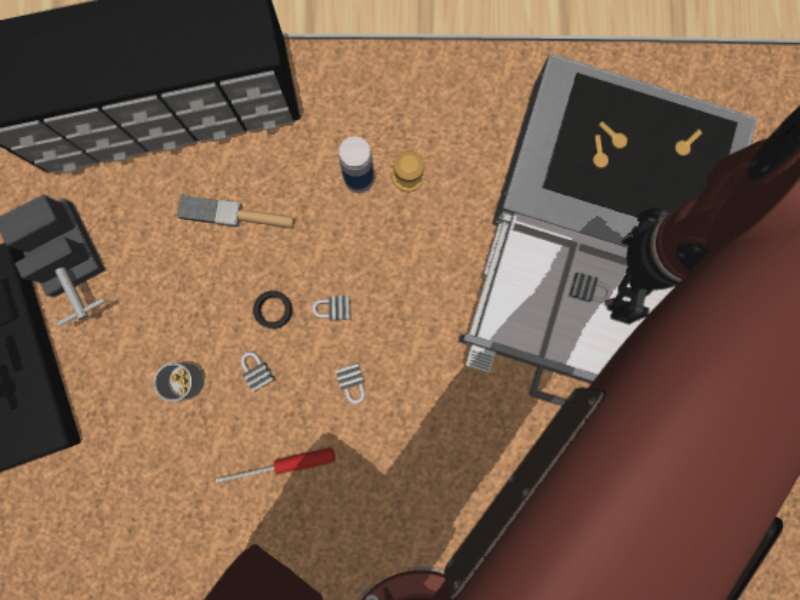

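Padlock 1 lies in the bay at (588,288). I'll do the other three, re-detecting before each one.

```bash
python3 - <<'E'
from pp import *
todo=[(438.4,269.3,.56),(556,136.4,1.67),(438.4,115.2,3.45)]
for t0,slot in zip(todo,[(62,1),(132,-1),(62,-1)]):
    hit=None
    for _ in range(5):
        capture("top")
        L=[l for l in locks() if l[1]<.15 and l[2][1]>0]
        L=[l for l in L if np.hypot(*(l[2][:2]-np.array(t0[:2])))<70]
        if L: hit=min(L,key=lambda l:np.hypot(*(l[2][:2]-np.array(t0[:2]))))[2]; break
    if hit is None: print("not found",t0); break
    print("pick",np.round(hit,2))
    if not pick_place(hit,slot): break
P=[350,150,330]; robot.move_ptp(P,best_down(P,0)); st()
im=capture("top"); cv2.imwrite("pics/v6.png",cv2.resize(im,(800,600)))
for l in locks(): print(l)
E
```

```text
pick [439.24 268.8    0.53]
t30.3 pos [439.7 269.    3.7] F [-0.8  0.7  5.9] open 39.0
t31.3 pos [438.6 268.6 178.4] F [-0.7  0.3 -2.6] open 38.4
t35.5 pos [ 520.8 -248.9  189.6] F [-0.1  0.3 -0.6] open 85.8
pick [553.67 135.61   1.65]
t39.8 pos [554.5 135.6   4. ] F [0.1 0.3 5.6] open 38.8
t40.8 pos [552.9 135.6 178.3] F [-0.2  0.7 -2.5] open 38.6
t44.9 pos [ 552.  -384.3  189.7] F [ 0.3  0.1 -1.8] open 85.6
pick [439.28 115.58   3.46]
t50.8 pos [439.8 115.6   3.7] F [-1.7  0.1  4.9] open 38.6
t51.8 pos [438.6 115.6 178.5] F [-0.5  1.1 -1.3] open 38.6
t58.1 pos [ 485.1 -363.5  189.6] F [ 0.4  0.1 -0.6] open 85.4
t60.1 pos [350.4 149.6 329.6] F [ 0.2  0.4 -0.3] open 85.3
(0.87, np.float64(0.04959753787878788), array([ 592.29465128, -282.41201582,    4.44038977]), [395.1, 193.5, 427.7, 209.8])
(0.82, np.float64(0.12958842255717257), array([ 520.62481757, -265.38075919,    4.44194359]), [389.9, 219.8, 424.0, 243.3])
(0.76, np.float64(0.07188855748373102), array([ 483.48853566, -385.76276199,    1.22044356]), [433.3, 233.4, 461.2, 255.5])
(0.71, np.float64(0.09236602463312368), array([ 576.27456635, -378.53902487,    1.1767948 ]), [429.5, 199.5, 460.1, 218.9])
(0.35, np.float64(0.9726089606552651), array([ 555.75203651, -274.18188528,    2.885     ]), [320.9, 151.1, 486.7, 296.3])
```

View pics/v6.png

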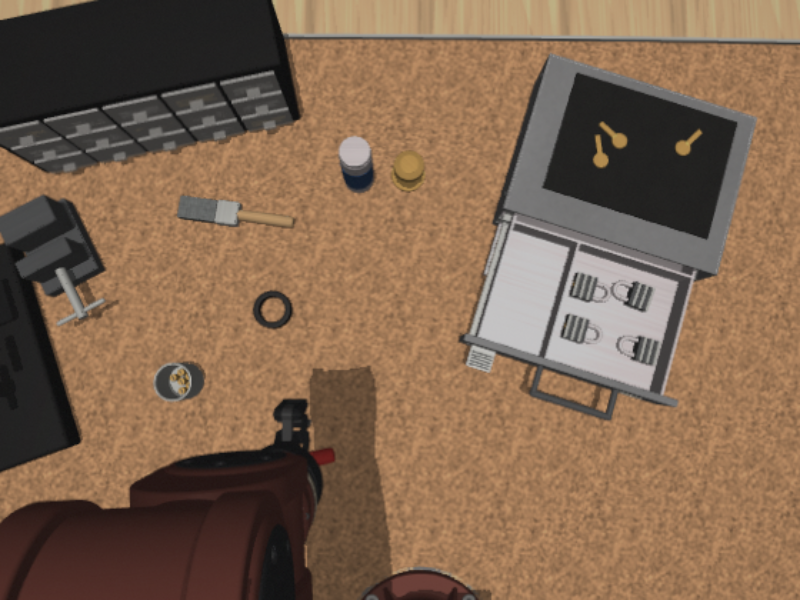

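All four padlocks are in the bay. Now the cup: fit its position and check IK for the grasp and the pour.

```bash
cat > cup.py <<'E'
from h import *
def cyl(x,y): 
    t=np.linspace(0,2*np.pi,40); P=np.c_[x+31*np.cos(t),y+31*np.sin(t)]
    return fillhull([np.r_[proj(np.c_[P,0*t]),proj(np.c_[P,0*t+65])]])
def find_cup(near=None,n=4):
    for _ in range(n):
        capture("top")
        R=regions("cup")
        R=[d for d in R if near is None or np.hypot(*(ray([d["region"].nonzero()[1].mean(),d["region"].nonzero()[0].mean()],32)[0,:2]-near))<80]
        if not R: continue
        m=R[0]["region"].astype(np.uint8); cs,_=cv2.findContours(m,0,2); cv2.drawContours(m,cs,-1,1,-1)
        v,u=np.nonzero(m); x0=ray([u.mean(),v.mean()],32)[0,:2]
        f=minimize(lambda p:((cyl(*p)-m)**2).sum(),x0,method="Nelder-Mead",options=dict(initial_simplex=x0+np.array([[0,0],[5,0],[0,5]])))
        return f.x,f.fun/m.sum()
def tool(h,pitch,roll,flip):
    d=np.array([np.cos(h)*np.cos(pitch),np.sin(h)*np.cos(pitch),-np.sin(pitch)])
    z=np.array([-np.sin(h),np.cos(h),0])*(-1 if flip else 1)
    R=np.c_[np.cross(d,z),d,z]; R=Rn.from_rotvec(d*roll).as_matrix()@R
    return d,list(Rn.from_matrix(R).as_rotvec())
def tcp(g,d,depth): return list(np.array(g)+d*depth)
E
python3 - <<'E'
from cup import *
r=find_cup(); print(r); x,y=r[0]
D=15
B=cabw([-104,96,150]); print("bin",B)
for deg in(20,30,40):
  p=np.radians(deg)
  for dh in(-.4,0,.4):
   for fl in(0,1):
    h=np.arctan2(y,x)+dh; d,o=tool(h,p,0,fl); q=robot.solve_ik(tcp([x,y,36],d,D),o)
    hb=np.arctan2(B[1],B[0])+dh; res=[]
    for roll in np.radians([0,60,120,180,-60,-120,-180]):
        d,o=tool(hb,p,roll,fl); qb=robot.solve_ik(tcp(B,d,D),o); res.append(None if qb is None else np.round(qb[4:],2).tolist())
    print(deg,dh,fl,None if q is None else np.round(q,2).tolist(),res)
E
```

```text
(array([429.21787564, 397.02755026]), np.float64(0.057314116379310345))
bin [ 581.60091932 -171.54621889  150.        ]
20 -0.4 0 None [None, None, None, None, None, None, None]
20 -0.4 1 None [None, None, None, None, None, None, None]
20 0 0 None [None, None, None, None, None, None, None]
20 0 1 None [None, None, None, None, None, None, None]
20 0.4 0 None [None, None, None, None, None, None, None]
20 0.4 1 None [None, None, None, None, None, None, None]
30 -0.4 0 None [None, None, None, None, None, None, None]
30 -0.4 1 None [None, None, None, None, None, None, None]
30 0 0 None [None, None, None, None, None, None, None]
30 0 1 None [None, None, None, None, None, None, None]
30 0.4 0 None [None, None, None, None, None, None, None]
30 0.4 1 None [None, None, None, None, None, None, None]
40 -0.4 0 None [None, None, None, None, None, None, None]
40 -0.4 1 None [None, None, None, None, None, None, None]
40 0 0 None [None, None, None, None, None, None, None]
40 0 1 None [None, None, None, None, None, None, None]
40 0.4 0 None [[0.66, -0.71], [0.66, 0.34], [0.66, 1.38], [0.66, 2.43], [0.66, -1.76], [0.66, -2.81], [0.66, 2.43]]
40 0.4 1 None [[0.66, 2.43], [0.66, -2.81], [0.66, -1.76], [0.66, -0.71], [0.66, 1.38], [0.66, 0.34], [0.66, -0.71]]
```

```bash
python3 - <<'E'
from cup import *
x,y=429.2,397.; D=15
for lab,G in(("cup",[x,y,36]),("bin",cabw([-104,96,150])),("binhi",cabw([-104,96,180]))):
  for deg in(15,25,35,45,55):
    p=np.radians(deg); ok=[]
    for dh in np.arange(-180,180,10):
      h=np.arctan2(G[1],G[0])+np.radians(dh)
      d,o=tool(h,p,0,0); q=robot.solve_ik(tcp(G,d,D),o)
      if q is not None: ok.append((int(dh),round(q[5],1)))
    print(lab,deg,ok)
E
```

```text
cup 15 [(-100, np.float64(2.6)), (-90, np.float64(2.3)), (-80, np.float64(1.9)), (-70, np.float64(1.2)), (-60, np.float64(0.7)), (-50, np.float64(0.4)), (40, np.float64(-1.2)), (50, np.float64(-1.8)), (60, np.float64(-2.3)), (70, np.float64(-2.6)), (80, np.float64(-2.7)), (90, np.float64(-2.8))]
cup 25 [(-110, np.float64(2.5)), (-100, np.float64(2.3)), (-90, np.float64(2.1)), (-80, np.float64(1.7)), (-70, np.float64(1.3)), (-60, np.float64(0.9)), (-50, np.float64(0.6)), (40, np.float64(-1.2)), (50, np.float64(-1.7)), (60, np.float64(-2.0)), (70, np.float64(-2.3)), (80, np.float64(-2.5)), (90, np.float64(-2.6)), (100, np.float64(-2.7))]
cup 35 [(-130, np.float64(2.6)), (-120, np.float64(2.5)), (-110, np.float64(2.3)), (-100, np.float64(2.1)), (-90, np.float64(1.9)), (-80, np.float64(1.6)), (-70, np.float64(1.3)), (-60, np.float64(1.0)), (-50, np.float64(0.7)), (40, np.float64(-1.2)), (50, np.float64(-1.5)), (60, np.float64(-1.8)), (70, np.float64(-2.1)), (80, np.float64(-2.3)), (90, np.float64(-2.4)), (100, np.float64(-2.6)), (110, np.float64(-2.7)), (120, np.float64(-2.8))]
cup 45 [(
[... 5376 characters left out ...]
, np.float64(2.5)), (-130, np.float64(2.4)), (-120, np.float64(2.2)), (-110, np.float64(2.0)), (-100, np.float64(1.8)), (-90, np.float64(1.6)), (-80, np.float64(1.4)), (-70, np.float64(1.2)), (-60, np.float64(1.0)), (-50, np.float64(0.8)), (-40, np.float64(0.6)), (-30, np.float64(0.4)), (-20, np.float64(0.2)), (-10, np.float64(-0.0)), (0, np.float64(-0.2)), (10, np.float64(-0.5)), (20, np.float64(-0.7)), (30, np.float64(-0.9)), (40, np.float64(-1.1)), (50, np.float64(-1.3)), (60, np.float64(-1.6)), (70, np.float64(-1.8)), (80, np.float64(-2.0)), (90, np.float64(-2.1)), (100, np.float64(-2.3)), (110, np.float64(-2.4)), (120, np.float64(-2.6)), (130, np.float64(-2.7)), (140, np.float64(-2.8))]
```

```bash
cat >> cup.py <<'E'
PITCH=np.radians(25); DH=np.radians(-60); D=24
def pose(G,roll=0,dz=0):
    h=np.arctan2(G[1],G[0])+DH; d,o=tool(h,PITCH,roll,0); return tcp([G[0],G[1],G[2]+dz],d,D),o,d
E
python3 - <<'E'
from cup import *
G=[429.2,397.,36]; p,o,d=pose(G)
a=list(np.array(p)-130*d)
B=cabw([-115,106,150]); 
print([robot.solve_ik(*pose(B,np.radians(-r))[:2]) is not None for r in range(0,181,20)], robot.solve_ik(a,o) is not None)
robot.move_ptp(a,o); st()
robot.move_l(p,feed=90); st()
robot.close_gripper(80); st()
p2,_,_=pose(G,0,150); robot.move_l(p2,feed=100); st()
cv2.imwrite("pics/v7.png",cv2.resize(capture("side")[0:300,100:500],(800,600),interpolation=cv2.INTER_CUBIC))
E
```

```text
[True, True, True, True, True, True, True, True, True, True] True
t62.7 pos [337.8 425.5  81.2] F [-0.   0.3 -0. ] open 85.5
t64.3 pos [449.9 390.9  26.1] F [ 0.2  0.6 -0.8] open 85.2
t64.7 pos [450.  391.   26.5] F [-4.5  0.5  4.8] open 60.5
t66.3 pos [449.7 390.3 174.9] F [ 0.6 -0.2 -2.6] open 60.8
```

View pics/v7.png

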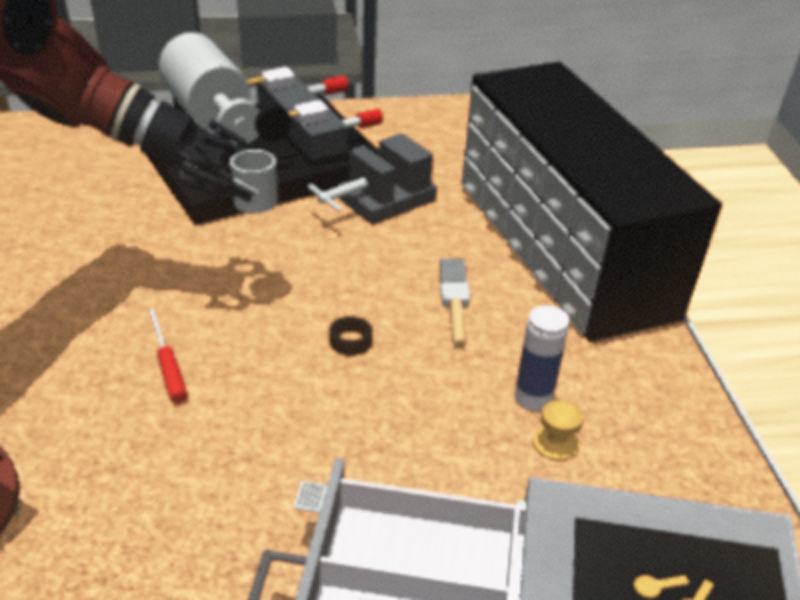

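The cup is gripped and upright, at (253,180) in the crop. Next: carry it in an arc and pour.

```bash
python3 - <<'E'
from cup import *
B=cabw([-115,106,150])
for h in(0.4,0.05): 
    G=[590*np.cos(h),590*np.sin(h),195]; robot.move_ptp(*pose(G)[:2])
robot.move_ptp(*pose([B[0],B[1],195])[:2]); robot.move_l(pose(B)[0],feed=80); st()
for r in list(range(20,80,20))+list(range(80,181,8))+[180]:
    q=robot.solve_ik(*pose(B,-np.radians(r))[:2]); robot.goto_joints(list(q))
robot.wait(.5); st()
cv2.imwrite("pics/v8.png",cv2.resize(capture("side")[120:420,160:560],(800,600),interpolation=cv2.INTER_CUBIC))
E
```

```text
t69.5 pos [ 579.8 -179.7  140.3] F [ 0.5 -0.1 -2.4] open 60.8
t75.1 pos [ 579.5 -179.8  139.9] F [ 0.8 -0.  -1.5] open 60.7
```

View pics/v8.png

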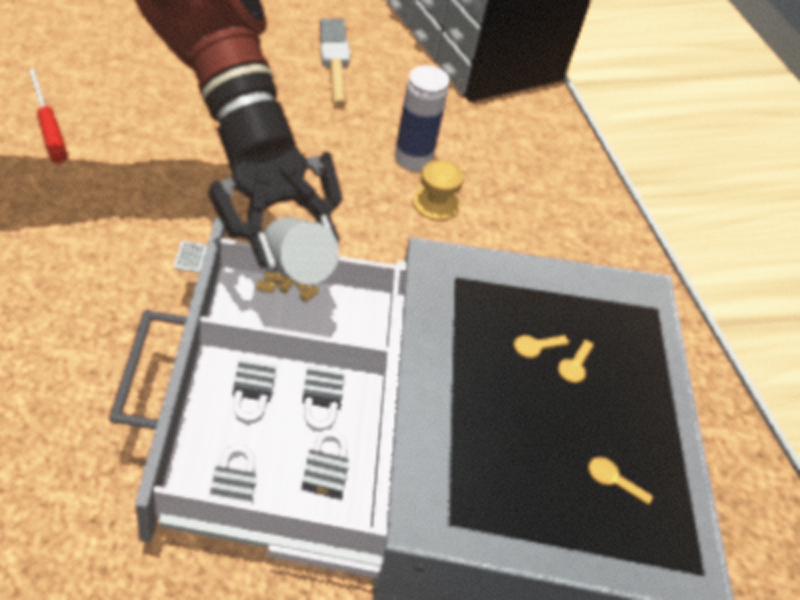

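The plugs lie in the bin around (288,288) in this crop. I'll give the cup a small shake, stand it back where it was, and check from the top.

```bash
python3 - <<'E'
from cup import *
B=cabw([-115,106,150])
for r in(160,180,160,180): robot.goto_joints(list(robot.solve_ik(*pose(B,-np.radians(r))[:2])))
robot.move_l(pose(B,-np.pi,45)[0],feed=120)
U=[B[0],B[1],195]
for r in(120,60,0): robot.goto_joints(list(robot.solve_ik(*pose(U,-np.radians(r))[:2])))
for h in(0.05,0.4): robot.move_ptp(*pose([590*np.cos(h),590*np.sin(h),195])[:2])
G=[429.2,397.,36]; p,o,d=pose(G)
robot.move_ptp(pose(G,0,100)[0],o); robot.move_l(pose(G,0,15)[0],feed=100); robot.move_l(pose(G,0,.5)[0],feed=25); st()
robot.gripper_open(); robot.wait(.2); robot.move_l(list(np.array(p)-130*d),feed=120); st()
P=[300,150,330]; robot.move_ptp(P,best_down(P,0)); st()
im=capture("top"); big=cv2.resize(im,None,fx=3,fy=3,interpolation=cv2.INTER_CUBIC)
out=np.hstack([big[420:940,980:1480][:, :500],big[700:1220,230:530][:520]])
cv2.imwrite("pics/v9.png",out); cv2.imwrite("pics/top9.png",im)
print(find_cup(np.array([429,397.])))
for n in("plug1",): print([(round(x["conf"],2),np.round(x["extent"])) for x in cut_out(n,"top")])
E
```

```text
t84.5 pos [450.1 390.5  26.5] F [-0.7 -2.4  1.8] open 60.7
t86.3 pos [337.6 425.2  80.5] F [-0.4 -0.2  0.2] open 85.6
t87.8 pos [300.2 150.1 329. ] F [ 0.7 -0.7 -0.2] open 85.3
(array([430.33865148, 394.74588495]), np.float64(0.02190485668789809))
[(0.56, array([348., 213., 352., 221.])), (0.44, array([357., 198., 357., 201.]))]
```

View pics/v9.png

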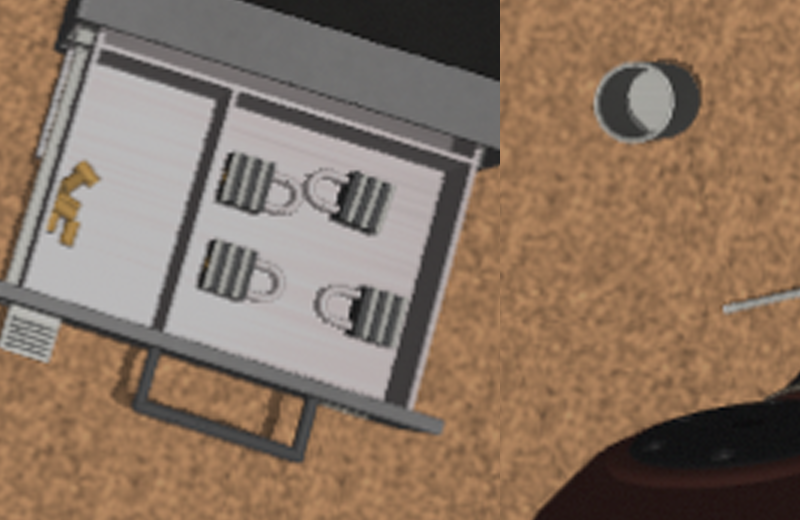

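The cup is upright and empty, all visible plugs are in the bin at (70,205), and the four padlocks are in the bay. Next: press the tab and push the tray home.

```bash
python3 - <<'E'
from h import *
c=json.load(open("cab.json")); a=c[2]+np.pi/2; Y=135
robot.close_gripper()
P=cabw([-229,Y,150]); o=best_down(P,a); robot.move_ptp(list(P),o); robot.move_l(list(cabw([-229,Y,78])),feed=100); st()
for z in(72,69,66,64,62,61,60.5,60,59.5,59,58.5):
    robot.move_l(list(cabw([-229,Y,z])),feed=30); s=st(); zz=z
    if s["ft_force"][2]>11: break
for x in(-226,-224,-222,-219,-215,-210,-205):
    robot.move_l(list(cabw([x,Y,zz])),feed=25); s=st()
    if np.hypot(*s["ft_force"][:2])>30: print("stop"); break
E
```

```text
t90.9 pos [474.2 -97.3  78.6] F [-0.1  0.3 -0.3] open 0.1
t91.3 pos [473.8 -97.1  71.9] F [ 0.2  0.3 -0.4] open 0.4
t91.5 pos [474.1 -97.3  69.2] F [ 0.3 -0.3  1.4] open -0.2
t91.8 pos [474.1 -97.3  66.2] F [ 1.7 -0.2  3.6] open 0.6
t92.0 pos [474.1 -97.3  64.2] F [ 0.7 -0.4  4.5] open -0.1
t92.3 pos [474.1 -97.3  62.2] F [2.  0.6 5.6] open 0.3
t92.5 pos [474.1 -97.3  61.3] F [ 1.2 -0.7  5.5] open 0.2
t92.8 pos [474.2 -97.3  61. ] F [ 1.2 -0.1  6.1] open -0.0
t93.0 pos [474.2 -97.3  60.9] F [-0.1 -0.1 10. ] open -0.0
t93.3 pos [474.3 -97.3  60.7] F [-1.6  1.2 14.2] open -0.0
t93.5 pos [477.5 -98.3  60.8] F [ 0.3  0.6 11.8] open -0.0
t93.8 pos [479.4 -98.9  60.8] F [-0.3  1.2 11.8] open -0.2
t94.0 pos [481.2 -99.5  60.8] F [ 0.1  0.4 12.4] open -0.1
t94.3 pos [ 484.2 -100.5   60.8] F [-0.4 -0.1 13. ] open -0.3
t94.6 pos [ 488.1 -101.6   60.8] F [ 0.3  0.4 12.3] open 0.0
t95.0 pos [ 492.9 -103.1   60.8] F [ 0.8  0.1 11.2] open 0.2
t95.3 pos [ 497.7 -104.7   60.8] F [ 0.6 -0.  11.9] open -0.0
```

```bash
python3 - <<'E'
from h import *
Y=135
for x in(-150,-90,-50,-35):
    robot.move_l(list(cabw([x,Y,59.5])),feed=70); s=st()
    if np.hypot(*s["ft_force"][:2])>30: print("stop"); break
for x in np.arange(-32,-14,2):
    robot.move_l(list(cabw([x,Y,59.5])),feed=20); s=st()
    if np.hypot(*s["ft_force"][:2])>25: print("stop",x); break
E
```

```text
t96.2 pos [ 550.4 -121.2   60.9] F [1.7 0.2 8.9] open 0.2
t97.3 pos [ 607.5 -139.1   60.9] F [-0.1 -1.8 10.8] open 0.0
t98.0 pos [ 645.9 -151.3   60.9] F [ 1.8 -2.6  9.4] open 0.0
t98.3 pos [ 660.3 -155.8   60.9] F [ 2.4 -2.   9.5] open 0.2
t98.7 pos [ 662.5 -156.4   60.9] F [-0.2 -1.6 10.5] open -0.2
t98.9 pos [ 664.2 -157.    60.9] F [-0.9 -1.3 11.8] open 0.0
t99.2 pos [ 666.1 -157.6   60.9] F [-2.  -2.2 11.3] open 0.0
t99.4 pos [ 668.1 -158.2   60.9] F [-2.1 -2.1 11.3] open 0.2
t99.7 pos [ 669.1 -158.5   60.8] F [-5.6 -0.7 14.1] open 0.1
t99.9 pos [ 670.2 -158.7   60.7] F [-10.3   1.1  17.2] open -0.4
t100.2 pos [ 671.7 -159.    60.7] F [-12.2   1.6  18. ] open -0.3
t100.4 pos [ 671.7 -159.    60.7] F [-23.6   4.3  25.3] open -0.0
t100.7 pos [ 671.7 -159.    60.7] F [-35.3   8.   31.9] open 0.4
stop -16
```

```bash
python3 - <<'E'
from h import *
robot.move_l(list(cabw([-24,135,60.5])),feed=30); st()
robot.move_l(list(cabw([-24,135,170])),feed=80)
P=[300,150,330]; robot.move_ptp(P,best_down(P,0)); st()
im=capture("top"); c=json.load(open("cab.json"))
big=cv2.resize(im,None,fx=4,fy=4,interpolation=cv2.INTER_CUBIC)
x,y,a,_=c
for P in([[-12,-173,98],[-12,173,98]],[[-57,-81,75],[-57,43,75]],[[-46,115,70],[-12,115,70],[-12,155,70],[-46,155,70]]):
    cv2.polylines(big,[(proj(rz(P,a,(x,y)))*4).astype(int)],True,(0,0,255),1)
cv2.imwrite("pics/v10.png",cv2.resize(big[100:900,1340:2160],(615,600)))
cv2.imwrite("pics/v11.png",cv2.resize(im,(800,600)))
E
```

```text
t101.1 pos [ 669.4 -158.4   61. ] F [-0.9 -1.1  8.8] open -0.1
t104.4 pos [300.4 149.8 329.8] F [ 0.2 -0.5  0.6] open 0.2
```

View pics/v10.png

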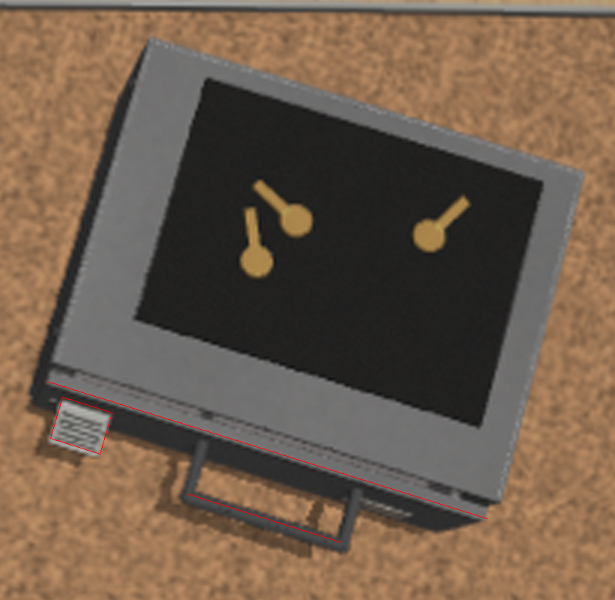

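View pics/v11.png

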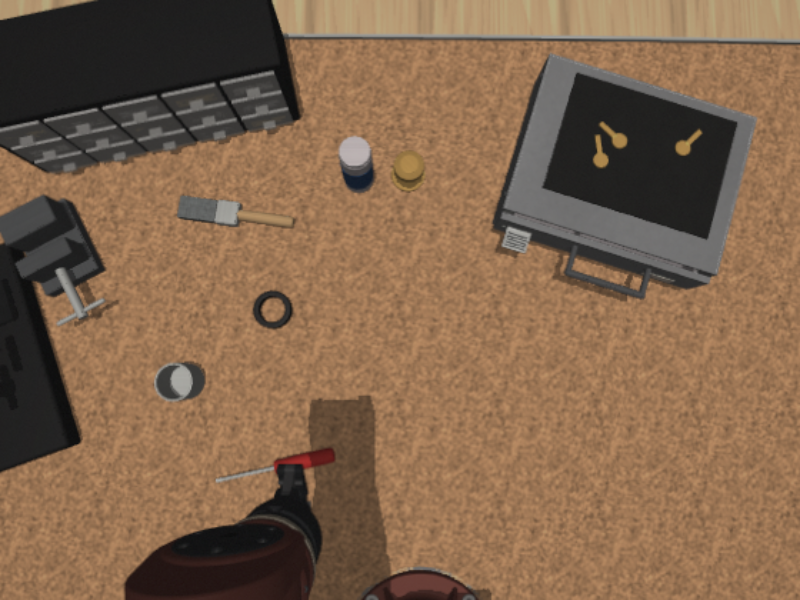

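```bash
python3 -c "
from station import robot
robot.sign_off()"
```

```text
the job is handed in; nothing more can be done
```

The job is handed in at about 104 s on the robot's clock. I used 11 pictures.

**What I did:**
1. I pulled the tray out by its handle to the end stop, and it stayed out.
2. I put all four padlocks in the large bay.
3. I tipped the plugs from the cup into the narrow bin and stood the cup back where it had been.
4. I pressed the release tab and pushed the tray home with the tab held down all the way.

**Last checks:**
- **Tray:** the end stop was felt at home: the force rose to about 35 N with no more movement. In the final picture the panel, handle and tab match the fully-home overlay to within about 2 mm. Once the tray was home, its contents could no longer be seen.
- **Padlocks and plugs:** just before closing, the top view showed four padlocks in the bay and a group of about five plugs in the bin. I did not count the plugs exactly because they lay close together against the left wall. None was seen elsewhere.
- **Cup:** it is empty and upright, within about 3 mm of its original place.
- **Other things:** they show no visible movement from the first picture.
- **Disagreements:** the plug detector returned only two doubtful fragments. The cup detector once reported the tab, and the tab detector once reported the screwdriver; I ignored both.

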